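Check the spring travel of a controller carrier

TASK

Check the two far springs of the spring-mounted controller carrier, first the left and then the right as the robot sees them: with shut fingertips press down the round steel cap at that corner of the plate until the corner's pointer is level with the point of the brass clip on its rule, keep it there for a good second, then let the plate come all the way back up before going on. Do not push a pointer well past its clip, do not lean on the controller, and leave the clips and the things lying around where they are; nothing is to be picked up.

Things in the scene. Friction and masses are not known exactly. Their poses are not given: they have to be found in the camera images.
- stand: Steel base plate, 250 (x) by 400 (y) by 10 mm, fixed; origin under its centre at bench height, z up, x away from the robot (turned up to 0.45 rad), y left. Four coil springs on it carry the plate. Beside each far corner stands an aluminium rule, 40 mm wide, 3 mm thick, top 118 mm above the bench, face to +x with 5 mm graduations, 70 mm to +x and 166 mm to +y (left) or -y (right) of the centre.
- carrier: Sprung aluminium carrier plate, 210 (x) by 246 (y) by 6 mm, centred over the stand; origin at the centre of its underside, axes as the stand's when level; its top 86 mm above the bench at rest. It can sink and tilt on its springs but not shift sideways.
- controller: Motor controller bolted on the middle of the carrier plate: aluminium foot 150 mm (x) by 136 mm (y), black cover, five terminal bolts; 68 mm high. Origin at the centre of its underside. Its sides end 32 mm short of the cap centres in y. Not to be pressed.
- left_cap (a point): Top centre of the round steel cap (34 mm across, 5 mm proud of the plate) over the far left spring: the place to press. 80 mm to +x and 100 mm to +y of the plate's centre, about 91 mm above the bench at rest. It sinks about 1 mm for every 0.7 N pressed here, smoothly; the right pointer then sinks less than an eighth as much as the left one.
- right_cap (a point): Top centre of the round steel cap (34 mm across, 5 mm proud of the plate) over the far right spring: the place to press. 80 mm to +x and 100 mm to -y of the plate's centre, about 91 mm above the bench at rest. It sinks about 1 mm for every 0.7 N pressed here, smoothly; the left pointer then sinks less than an eighth as much as the right one.
- left_pointer (a point): Tip of the dark steel pointer (5 mm thick, pointed) that sticks out sideways from the plate near its far left corner, across the face of the left rule. It moves with the plate, about 1.2 mm for every 1 mm that the left cap is pressed down. At rest about 83 mm above the bench (give or take 2 mm), and it springs back there when let go.
- right_pointer (a point): Tip of the dark steel pointer (5 mm thick, pointed) that sticks out sideways from the plate near its far right corner, across the face of the right rule. It moves with the plate, about 1.2 mm for every 1 mm that the right cap is pressed down. At rest about 83 mm above the bench (give or take 2 mm), and it springs back there when let go.
- left_mark (a point): Point of the brass clip on the left rule. It points inward at the pointer's path from the outer side, 3 mm away from the pointer's tip sideways. The clip is set 13 to 26 mm below the pointer's rest height, differently on each rule and in each run, and stays put. The pointer has reached the mark when both tips are at one height.
- right_mark (a point): Point of the brass clip on the right rule. It points inward at the pointer's path from the outer side, 3 mm away from the pointer's tip sideways. The clip is set 13 to 26 mm below the pointer's rest height, differently on each rule and in each run, and stays put. The pointer has reached the mark when both tips are at one height.
- drill: Cordless drill standing on its battery, loose: black, 190 mm high, 210 mm long, 70 mm wide. Origin under the battery's centre. Stands to the right of the stand. Leave alone.
- grease_can: Small steel can, 52 mm across, 65 mm high, loose. Origin at the centre of its underside. Stands to the left of the stand. Leave alone.
- screwdriver: Screwdriver with black handle, 200 mm long, lying loose beyond the stand's far edge. Leave alone.
- spare_mount: Spare spring mount, 38 mm across, 51 mm high, loose. Origin at the centre of its underside. Stands at the near left side of the stand. Leave alone.

How it is judged:
On the way, in this order (a step that is already met when the one before it is completed fails the run):
1. the left pointer is held level with its clip by a press on the plate (z of left_pointer in the frame of left_mark between -0.004 and 0.004 m and contact force between the fingers and carrier above 1.5 N), for 0.6 s.
2. the plate is let go and back up (z of each of left_pointer, right_pointer in the frame of stand above 0.078 m and contact force between the fingers and carrier below 0.2 N), for 0.2 s.
3. the right pointer is held level with its clip by a press on the plate (z of right_pointer in the frame of right_mark between -0.004 and 0.004 m and contact force between the fingers and carrier above 1.5 N), for 0.6 s.
At the end, for the whole second after the job is handed in: Left, then right: pointer held within 4 mm of its clip for 0.6 s by fingers on the plate. At the end both pointers are up again (no more than 5 mm under 83 mm above the bench), the plate is still, clips within 3 mm and loose things within 15 mm of their places (z of each of left_pointer, right_pointer in the frame of stand above 0.078 m and linear speed of carrier below 0.01 m/s and not (distance of drill from where it was at the start of the episode above 0.015 m) and not (distance of grease_can from where it was at the start of the episode above 0.015 m) and not (distance of screwdriver from where it was at the start of the episode above 0.015 m) and not (distance of spare_mount from where it was at the start of the episode above 0.015 m) and distance of each of left_mark, right_mark from where it was at the start of the episode below 0.003 m); the robot touches nothing.
It fails at once if a pointer is pushed more than 8 mm past its clip (z of left_pointer in the frame of left_mark below -0.008 m or z of right_pointer in the frame of right_mark below -0.008 m).
It fails at once if the plate is lifted (more than 7 mm above rest) (z of carrier in the frame of stand above 0.087 m).
It fails at once if the controller is pressed (more than 3 N) (contact force between any of the arm, the fingers and controller above 3 N).
It fails at once if a brass clip is shifted (distance of any of left_mark, right_mark from where it was at the start of the episode above 0.003 m).
It fails at once if a loose thing is moved by more than 15 mm (distance of any of drill, grease_can, screwdriver, spare_mount from where it was at the start of the episode above 0.015 m).
It also fails if it takes over 58 s, if anything falls off the work surface, if the arm or the gripper's body presses on something with over 40 N, if the wrist force passes 120 N, or if a joint passes its speed limit or range.

ROBOT

A 6-joint arm with a two-finger parallel gripper is mounted at the origin on the work surface. World frame = base frame: x ahead of the robot, y to its left, z up, the work surface at z = 0. Lengths are in m, angles in rad, forces in N, time in s.
With the tool pointing down it reaches from about 0.375 to 0.9 m from the base axis. Payload 3.1 kg.
Tool frame: the origin (TCP) lies on the centre line of the jaws, within the pads' length; the fingertips stand 11 mm ahead of it and the grasp point (between the pads) lies 8 mm behind it; x points along the fingers, y is the direction in which the jaws open and shut, and the axes are right-handed (so a half turn about x gives the same grasp; the last joint's range is limited). The gripper opens to 87 mm and grips with 3 to 60 N. Pads are 19 mm wide; open, the fingers measure 117 mm over their backs; the gripper's body (75 mm by 190 mm) begins 51 mm behind the grasp point.
Start: joints at [-1.389, 0.527, 1.433, -0, 1.181, -0.178], TCP at [0.22, -0.585, 0.234] pointing down, gripper open.
Joint ranges: [-3.08, 3.08], [-0.75, 2.2], [0.22, 2.44], [-1.43, 4.57], [0, 2.65], [-2.85, 2.85]. Speed limits (rad/s): [2.79, 2.79, 3.14, 3.14, 3.14, 3.14].

INTERFACE

Orientations are given as a unit quaternion [x, y, z, w].
In Python, from rig import robot, camera, camera_info gives the robot as it stands.
- The arm moves only by the shell command python3 -m inch 'ROWS' [FORCE]. ROWS is JSON, a list that holds one entry, the list of rows, each a list of 5 numbers: the shift along the tool's x, y, z in cm, then the turn about the tool's x in rad, then the opening, from 0 (shut) to 1 (fully open). A call has 1 to 8 rows; each row shifts and turns the pose as measured when the row begins, along the tool's axes as they then stand; what a row does not reach is not made up. A row lasts 1/12 s, in which the tool goes at most 41.7 mm and 7.16 degrees, less where a joint would pass 70% of its speed; a pose out of reach is approached as far as the arm can. A call with a gripper value outside its range is refused whole. The fingers move at their own pace and stop on an object; FORCE is the grip in N (left out, the last holds). Time passes only in rows, so rows that do not move let the fingers close. It gives the time, the measured TCP pose, the force and the opening at its end, in the units of the state.
- robot.get_obs(): the state, without advancing time (a new reading comes with each control period).
- camera(name): name is "scene" or "top" or "wrist"; returns the picture (480x640x3 uint8, red, green, blue); there is no depth.
- camera_info(name): a dict with "camera_matrix" (3x3 intrinsics, pixels), "dist" ([k1, k2, p1, p2, k3] as OpenCV has them; the pictures are not rectified), "rvec" (rotation vector, rad) and "tvec" (3), from world to camera coordinates, as OpenCV has them. Camera axes: x right, y down, z forward; pixel columns grow to the right and rows downward; lengths in m; the calibration is good to about 2 mm. A picture is of the moment at which its call begins: read the wrist's pose just before it. camera_info takes no time and is no camera call; for the wrist camera it gives the pose at the moment of the call.
- robot.hand_in(): hands the job in, once; it reports no verdict.
The state is a dict: "time": time; "q": joint angles; "joint_velocities": joint speeds; "joint_torque": joint torques, N m; "position": TCP position; "tool_rot": TCP orientation; "ft_force": force on the tool from outside, world axes, zero at the start; "moment": the same for the moment, N m; "grip_width": finger opening in m.
Only numpy, scipy, OpenCV 4.12 (cv2) and the standard library are available. Lean on these libraries where they do the work, as an engineer would, in place of code of your own. Each camera call takes 0.05 s, during which the arm holds its last target. There are 200 camera calls.

## Working session

There is one attempt and no reset: what is moved stays moved. The work goes in short steps, Python scripts to look and compute and a shell command to move; the robot and the scene stay as the last step left them, time stands still between calls to the robot, and variables do not carry over. Pictures are saved under pics/ and viewed, about 8 in all and at most 12, crops included, and the job is handed in when it is done.

```bash
ls; mkdir -p pics
python3 - <<'E'
from rig import robot,camera,camera_info
import cv2
o=robot.get_obs();print(o)
for n in("scene","top"):
    cv2.imwrite(f"pics/{n}1.png",camera(n)[:,:,::-1]); i=camera_info(n);print(n,i)
E
```

```text
pics
{'time': 0.0, 'q': array([-1.38951866e+00,  5.28424669e-01,  1.43388486e+00,  9.61995399e-06,
        1.18135649e+00, -1.78487806e-01]), 'joint_velocities': array([ 0.0005743 ,  0.00040735,  0.00056569, -0.00025093,  0.00162304,
       -0.00110392]), 'joint_torque': array([-1.55799266e-04, -4.40039563e+01, -1.76589775e+01,  6.32778229e-02,
        5.82661398e-02, -1.69310256e-04]), 'position': array([ 0.21994552, -0.58428631,  0.23260263]), 'tool_rot': array([ 0.69569937,  0.12724315, -0.69569512,  0.12577706]), 'ft_force': array([-0.49682407, -0.45773346, -0.36746717]), 'moment': array([-0.06078292,  0.03303615,  0.021508  ]), 'grip_width': 0.0868966298884094}
scene {'camera_matrix': array([[566.36848485,   0.        , 318.12854499],
       [  0.        , 566.36848485, 243.73835915],
       [  0.        ,   0.        ,   1.        ]]), 'dist': array([-0.03617688,  0.        ,  0.        ,  0.        ,  0.        ]), 'rvec': array([ 1.45746004,  2.22504743, -0.79107593]), 'tvec': array([ 0.21230144, -0.34165411,  1.58140021])}
top {'camera_matrix': array([[464.37161897,   0.        , 325.52493449],
       [  0.        , 464.37161897, 230.02155309],
       [  0.        ,   0.        ,   1.        ]]), 'dist': array([-0.01630193,  0.        ,  0.        ,  0.        ,  0.        ]), 'rvec': array([ 2.19716981, -2.14793015,  0.13363053]), 'tvec': array([-0.01942181,  0.53931781,  0.97108085])}
```

View pics/scene1.png

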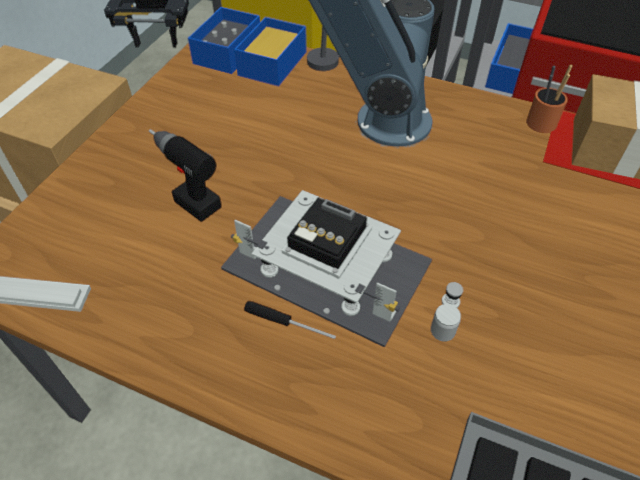

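View pics/top1.png

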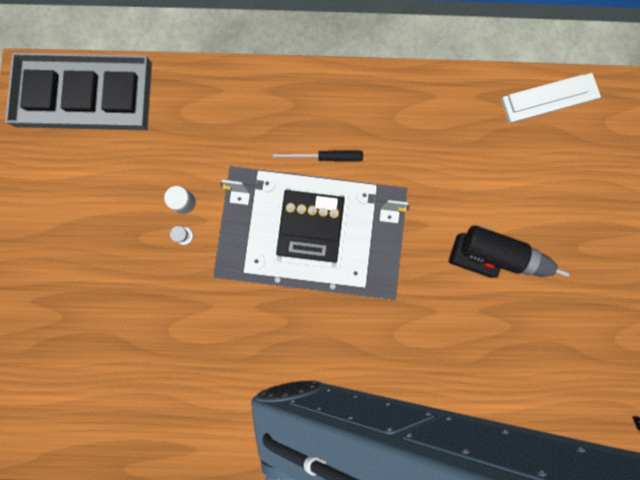

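```bash
cat > h.py <<'E'
import numpy as np,cv2
from rig import robot,camera,camera_info
def P(i): return cv2.Rodrigues(i["rvec"])[0],i["tvec"]
def ray(i,px):
    R,t=P(i);u=cv2.undistortPoints(np.array([[px]],float),i["camera_matrix"],i["dist"])[0,0]
    return -R.T@t,R.T@np.array([u[0],u[1],1])
def onz(i,px,z):
    c,d=ray(i,px);return c+d*(z-c[2])/d[2]
def proj(i,X): return cv2.projectPoints(np.array(X,float).reshape(-1,3),i["rvec"],i["tvec"],i["camera_matrix"],i["dist"])[0][:,0]
def tri(obs):
    A=np.zeros((3,3));b=np.zeros(3)
    for i,p in obs:
        c,d=ray(i,p);d/=np.linalg.norm(d);M=np.eye(3)-np.outer(d,d);A+=M;b+=M@c
    return np.linalg.solve(A,b)
E
python3 - <<'E'
from h import *
i=camera_info("top")
p=[onz(i,q,.091) for q in((267,183),(365,197),(257,261),(355,273))]
print(np.round(p,4));c=np.mean(p,0);print("c",c,"yaw",np.arctan2(*(p[0]+p[1]-p[2]-p[3])[[1,0]]),np.linalg.norm(p[0]-p[1]),np.linalg.norm(p[0]-p[2]))
w=camera_info("wrist");R,t=P(w);print("wrist cam",-R.T@t,"fwd",R[2],"right",R[0],w["camera_matrix"][0,0])
from scipy.spatial.transform import Rotation as Ro
print(Ro.from_quat(robot.get_obs()["tool_rot"]).as_matrix().round(3))
a=cv2.resize(cv2.imread("pics/top1.png")[155:305,205:415],None,fx=3.5,fy=3.5,interpolation=cv2.INTER_CUBIC)
cv2.imwrite("pics/c1.png",a)
E
```

```text
[[ 0.6266  0.1151  0.091 ]
 [ 0.6025 -0.0854  0.091 ]
 [ 0.4673  0.1295  0.091 ]
 [ 0.4477 -0.0673  0.091 ]]
c [0.53603018 0.02297853 0.091     ] yaw -0.10301600462006316 0.2019178328689364 0.15989300091224634
wrist cam [ 0.28297401 -0.56110894  0.3850449 ] fwd [-0.2311774  -0.08368464 -0.96930588] right [ 0.35136964 -0.9362321  -0.00297168] 381.3729063566198
[[-0.     0.352 -0.936]
 [ 0.002 -0.936 -0.352]
 [-1.    -0.002 -0.   ]]
```

View pics/c1.png

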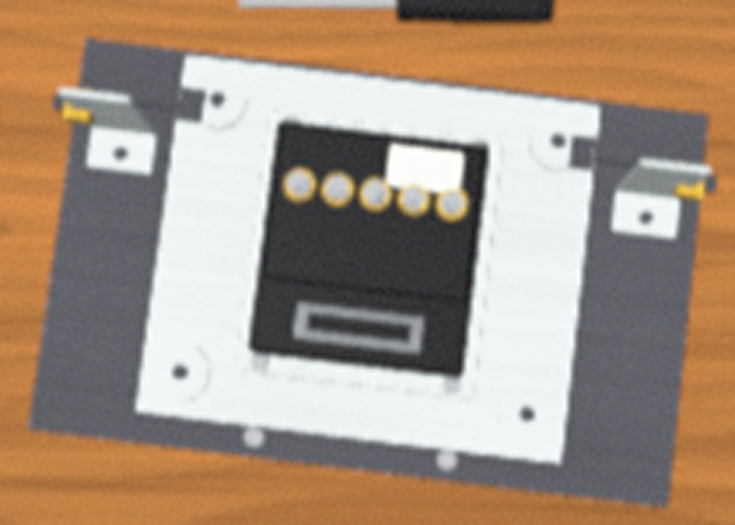

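Caps sit at about (267,183) and (364,195) in the top picture, with 202 x 160 mm spacing as specified, so the stand is at (0.536, 0.023) with yaw -0.10. The body clears the controller only with the jaws along x, so I'll raise, turn and shut.

```bash
cat >> h.py <<'E'
from scipy.spatial.transform import Rotation as Ro
def st():
    o=robot.get_obs();R=Ro.from_quat(o["tool_rot"]).as_matrix()
    print("t %.2f"%o["time"],"pos",o["position"].round(4),"yaw-z %.3f"%np.arctan2(-R[1,2],-R[0,2]),"tilt",R[:2,0].round(3),"F",o["ft_force"].round(2),"w",o["grip_width"].round(3),"q",o["q"].round(2)); return o,R
def go(T):
    o,R=st();print("tool cm",(R.T@(np.array(T)-o["position"])*100).round(2))
E
python3 -m inch '[[[-1,0,0,-0.122,0],[-1,0,0,-0.122,0],[-1,0,0,-0.122,0],[-1,0,0,-0.122,0],[-1,0,0,-0.122,0],[-1,0,0,-0.122,0],[-1,0,0,-0.122,0],[-1,0,0,-0.122,0]]]' 10
python3 -m inch '[[[0,0,0,-0.1,0],[0,0,0,-0.05,0]]]'
python3 -c "
from h import *
go([.725,-.167,.3])"
```

```text
time: 0.77
position: [0.2191, -0.5797, 0.3073]
tool_rot: [0.553, 0.452, -0.546, 0.438]
ft_force: [0.3, 0.6, -0.4]
grip_width: 0.0418
time: 0.93
position: [0.2192, -0.5803, 0.3091]
tool_rot: [0.516, 0.493, -0.508, 0.482]
ft_force: [-0.0, 0.3, -0.3]
grip_width: 0.0284Traceback (most recent call last):
  File "<string>", line 3, in <module>
    go([.725,-.167,.3])
    ~~^^^^^^^^^^^^^^^^^
  File "h.py", line 20, in go
    o,R=st();print("tool cm",(R.T@(np.array(T)-o["position"])*100).round(2))
        ~~^^
  File "h.py", line 18, in st
    print("t %.2f"%o["time"],"pos",o["position"].round(4),"yaw-z %.3f"%np.arctan2(-R[1,2],-R[0,2]),"tilt",R[:2,0].round(3),"F",o["ft_force"].round(2),"w",o["grip_width"].round(3),"q",o["q"].round(2)); return o,R
                                                                                                                                                          ^^^^^^^^^^^^^^^^^^^^^
AttributeError: 'float' object has no attribute 'round'
```

```bash
sed -i 's/o\["grip_width"\].round(3)/round(o["grip_width"],3)/' h.py
python3 -c "
from h import *
go([.725,-.167,.3])"
```

```text
t 0.93 pos [ 0.2192 -0.5803  0.3091] yaw-z 1.522 tilt [-0.003  0.018] F [-0.    0.27 -0.31] w 0.028 q [-1.39  0.46  1.34  0.    1.36 -1.34]
tool cm [  1.49  48.51 -43.72]
```

```bash
python3 -m inch '[[[0,2.9,-2.6,0.02,0],[0,2.9,-2.6,0.02,0],[0,2.9,-2.6,0.015,0],[0,2.9,-2.6,0,0],[0,2.9,-2.6,0,0],[0,2.9,-2.6,0,0],[0,2.9,-2.6,0,0],[0,2.9,-2.6,0,0]]]'
python3 -m inch '[[[0,2.9,-2.6,0,0],[0,2.9,-2.6,0,0],[0,2.9,-2.6,0,0],[0,2.9,-2.6,0,0],[0,2.9,-2.6,0,0],[0,2.9,-2.6,0,0],[0,2.9,-2.6,0,0],[0,2.9,-2.6,0,0]]]'
python3 -c "
from h import *
go([.725,-.167,.15])"
```

```text
time: 1.6
position: [0.4708, -0.3939, 0.3067]
tool_rot: [0.532, 0.476, -0.527, 0.461]
ft_force: [0.7, -0.4, -0.3]
grip_width: 0.0005
time: 2.27
position: [0.7353, -0.202, 0.3025]
tool_rot: [0.53, 0.48, -0.528, 0.458]
ft_force: [0.6, -0.6, 0.4]
grip_width: 0.0005
t 2.27 pos [ 0.7353 -0.202   0.3025] yaw-z 1.450 tilt [-0.018  0.025] F [ 0.64 -0.61  0.41] w 0.0 q [-0.42  0.69  0.92  0.02  1.56 -0.3 ]
tool cm [15.35 -1.13 -3.  ]
```

```bash
python3 -m inch '[[[3.4,-0.3,-0.6,0,0],[3.4,-0.3,-0.6,0,0],[3.4,-0.3,-0.6,0,0],[3.4,-0.3,-0.6,0,0],[3.4,-0.3,-0.6,0,0],[0,0,0,0,0],[0,0,0,0,0]]]'
python3 - <<'E'
from h import *
st();i=camera_info("wrist");cv2.imwrite("pics/w1.png",camera("wrist")[:,:,::-1])
import pickle;pickle.dump(i,open("w1.pkl","wb"))
R,t=P(i);print(-R.T@t)
E
```

```text
time: 2.85
position: [0.7321, -0.1545, 0.1254]
tool_rot: [0.529, 0.481, -0.523, 0.464]
ft_force: [0.6, 0.0, 0.7]
grip_width: 0.0003
t 2.85 pos [ 0.7321 -0.1545  0.1254] yaw-z 1.464 tilt [-0.009  0.025] F [0.58 0.01 0.75] w 0.0 q [-0.36  0.82  1.16  0.02  1.19 -0.27]
[ 0.74119837 -0.09197872  0.27924673]
```

View pics/w1.png

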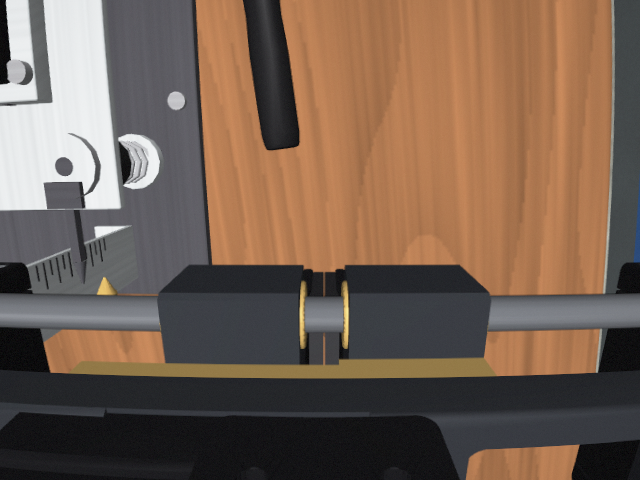

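```bash
python3 -m inch '[[[0,-0.1,-4,0,0],[0,-0.1,-4,0,0],[0,-0.1,-4,0,0],[0,-0.1,-4,0,0],[0,-0.1,-4,0,0],[0,-0.1,-4,0,0],[0,-0.1,-4,0,0],[0,-0.1,-4,0,0]]]'
python3 -m inch '[[[0,0,0,0,0],[0,0,0,0,0]]]'
python3 - <<'E'
from h import *
st();i=camera_info("wrist");cv2.imwrite("pics/w2.png",camera("wrist")[:,:,::-1])
import pickle;pickle.dump(i,open("w2.pkl","wb"))
R,t=P(i);print(-R.T@t)
c=lambda f,x,y:cv2.resize(cv2.imread(f)[y:y+190,x:x+130],None,fx=3,fy=3,interpolation=cv2.INTER_CUBIC)
cv2.imwrite("pics/c2.png",np.hstack([c("pics/w2.png",20,130),c("pics/w1.png",20,130)]))
E
```

```text
time: 3.57
position: [0.7763, 0.1545, 0.156]
tool_rot: [0.542, 0.464, -0.521, 0.469]
ft_force: [0.1, -0.1, -0.5]
grip_width: 0.0007
time: 3.73
position: [0.7797, 0.1653, 0.1639]
tool_rot: [0.544, 0.465, -0.514, 0.473]
ft_force: [-0.2, 0.3, 0.4]
grip_width: 0.0004
t 3.73 pos [0.7797 0.1653 0.1639] yaw-z 1.450 tilt [0.04 0.02] F [-0.21  0.34  0.38] w 0.0 q [0.06 0.82 1.03 0.02 1.25 0.18]
[0.78223334 0.2284867  0.31772302]
```

View pics/c2.png

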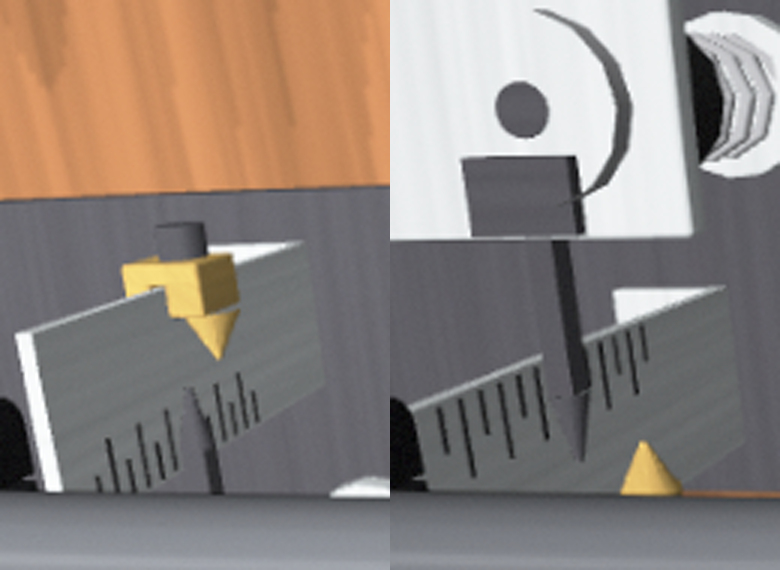

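Left panel: left pointer tip at (83.3,259.3), clip tip at (93.3,250). Right panel: right pointer tip at (84,283.3), clip tip at (104.3,277).

Run:
```python
from h import *
import pickle
w1,w2=[pickle.load(open(f,"rb")) for f in("w1.pkl","w2.pkl")]
print("Rcap",onz(w1,(20+132/3,130+108/3),.087))
yaw=-.103;ex=np.array([np.cos(yaw),np.sin(yaw),0]);ey=np.array([-ex[1],ex[0],0]);c=np.array([.536,.023,0])
for n,i,p,m in(("L",w2,(83.3,259.3),(93.3,250)),("R",w1,(84,283.3),(104.3,277))):
    for z in(.081,.083,.085):
        X=onz(i,p,z);C,d=ray(i,m);M=C+d*(ex@(X-C))/(ex@d)
        print(n,z,"ptr stand xy",ex@(X-c),ey@(X-c),"mark y",ey@(M-c),"z",M[2],"drop %.4f"%(z-M[2]))
```

```text
Rcap [ 0.6037676  -0.08346146  0.087     ]
L 0.081 ptr stand xy 0.07479532524350303 0.16549875364354472 mark y 0.16836770720990682 z 0.06805148048798643 drop 0.0129
L 0.083 ptr stand xy 0.07605422520158728 0.16604129589895203 mark y 0.16888601055842528 z 0.0701608785495238 drop 0.0128
L 0.085 ptr stand xy 0.07731312515967152 0.16658383815435934 mark y 0.16940431390694374 z 0.0722702766110612 drop 0.0127
R 0.081 ptr stand xy 0.0759729496175988 -0.16525810823733567 mark y -0.1682645108243851 z 0.060813445124063004 drop 0.0202
R 0.083 ptr stand xy 0.07738492535173552 -0.16453187347097226 mark y -0.16750794614917872 z 0.06301709594976349 drop 0.0200
R 0.085 ptr stand xy 0.07879690108587212 -0.16380563870460885 mark y -0.16675138147397237 z 0.06522074677546372 drop 0.0198
```

```bash
python3 -c "
from h import *
go([.6264,.1192,.16])"
```

```text
t 3.78 pos [0.78   0.1662 0.1647] yaw-z 1.450 tilt [0.042 0.022] F [0.3  0.3  1.26] w 0.0 q [0.06 0.82 1.02 0.02 1.25 0.18]
tool cm [ -0.28 -14.68   6.52]
```

```bash
python3 -m inch '[[[-0.1,-2.1,0.9,-0.005,0],[-0.1,-2.1,0.9,-0.005,0],[0,-2.1,0.9,-0.005,0],[0,-2.1,0.9,0,0],[0,-2.1,0.9,0,0],[0,-2.1,0.9,0,0],[0,-1,0.5,0,0],[0,0,0,0,0]]]'
python3 -c "
from h import *
go([.6264,.1192,.14])"
```

```text
time: 4.45
position: [0.6399, 0.1069, 0.1707]
tool_rot: [0.55, 0.459, -0.508, 0.479]
ft_force: [0.1, 0.3, 0.4]
grip_width: 0.0002
t 4.45 pos [0.6399 0.1069 0.1707] yaw-z 1.452 tilt [0.063 0.019] F [0.09 0.25 0.36] w 0.0 q [-0.02  0.61  1.48  0.02  0.99  0.09]
tool cm [ 3.01 -1.67 -0.98]
```

```bash
python3 -m inch '[[[1.2,-0.3,-0.5,0,0],[1.2,-0.2,-0.4,0,0],[1.2,-0.1,-0.3,0,0],[1.2,0,0,0,0],[0.5,0,0,0,0],[0,0,0,0,0]]]'
python3 -c "
from h import *
go([.634,.1185,.104])"
```

```text
time: 4.95
position: [0.6464, 0.1168, 0.1174]
tool_rot: [0.555, 0.454, -0.506, 0.479]
ft_force: [-0.7, 0.4, 0.6]
grip_width: 0.0004
t 4.95 pos [0.6464 0.1168 0.1174] yaw-z 1.444 tilt [0.076 0.018] F [-0.68  0.39  0.58] w 0.0 q [0.   0.68 1.51 0.02 0.88 0.11]
tool cm [ 1.25 -1.34  0.02]
```

```bash
python3 -m inch '[[[0,-0.7,0,0,0],[0,-0.6,0,0,0],[0.4,-0.2,0,0,0],[0.4,0,0,0,0],[0,0,0,0,0],[0,0,0,0,0]]]'
python3 -c "
from h import *
go([.634,.1185,.104])
i=camera_info('wrist');cv2.imwrite('pics/w3.png',camera('wrist')[:,:,::-1])"
```

```text
time: 5.45
position: [0.6311, 0.1194, 0.1069]
tool_rot: [0.555, 0.454, -0.506, 0.48]
ft_force: [-0.2, 0.5, -0.6]
grip_width: 0.0007
t 5.45 pos [0.6311 0.1194 0.1069] yaw-z 1.444 tilt [0.076 0.018] F [-0.2   0.52 -0.62] w 0.001 q [0.01 0.68 1.55 0.02 0.83 0.12]
tool cm [0.31 0.28 0.07]
```

View pics/w3.png

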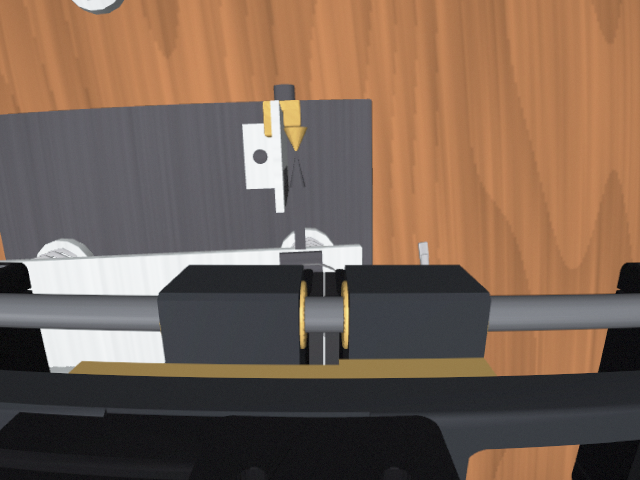

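Fingers are over the left cap, with the pointer at about (300,170) and the clip tip at (296,150), both ahead of the jaws and clear. I'll press gently.

```bash
python3 -m inch '[[[0.3,0.1,0,0,0],[0.2,0.1,0,0,0],[0.2,0,0,0,0],[0.2,0,0,0,0],[0,0,0,0,0],[0,0,0,0,0]]]'
python3 -c "
from h import *
st()"
```

```text
time: 6.0
position: [0.6351, 0.1193, 0.0987]
tool_rot: [0.555, 0.453, -0.505, 0.48]
ft_force: [0.4, 0.0, 2.7]
grip_width: 0.0004
t 6.00 pos [0.6351 0.1193 0.0987] yaw-z 1.444 tilt [0.078 0.019] F [0.36 0.01 2.71] w 0.0 q [0.   0.7  1.55 0.02 0.82 0.12]
```

```bash
python3 -m inch '[[[0.2,0,0,0,0],[0.2,0,0,0,0],[0.15,0,0,0,0],[0.1,0,0,0,0],[0,0,0,0,0]]]'
python3 - <<'E'
from h import *
st();cv2.imwrite("pics/s2.png",camera("scene")[:,:,::-1]);cv2.imwrite("pics/w4.png",camera("wrist")[:,:,::-1])
c=lambda f:cv2.resize(cv2.imread(f)[275:335,340:410],None,fx=5,fy=5,interpolation=cv2.INTER_CUBIC)
cv2.imwrite("pics/c3.png",np.hstack([c("pics/scene1.png"),c("pics/s2.png")]))
E
```

```text
time: 6.42
position: [0.6354, 0.1194, 0.0935]
tool_rot: [0.555, 0.453, -0.505, 0.48]
ft_force: [-2.6, 0.2, 5.5]
grip_width: 0.0002
t 6.42 pos [0.6354 0.1194 0.0935] yaw-z 1.444 tilt [0.078 0.018] F [-2.57  0.2   5.46] w 0.0 q [0.   0.7  1.55 0.02 0.81 0.12]
```

View pics/c3.png

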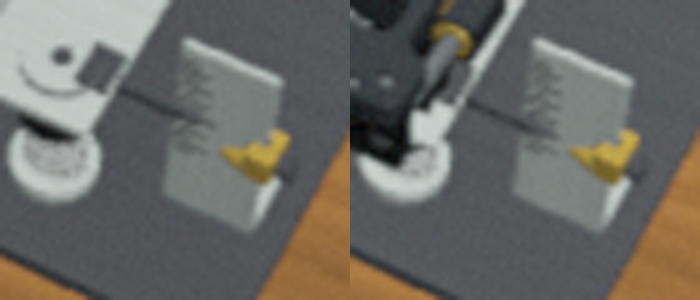

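```bash
python3 -m inch '[[[0.2,0,0,0,0],[0.05,0,0,0,0],[0,0,0,0,0]]]'
python3 - <<'E'
from h import *
st();cv2.imwrite("pics/s3.png",camera("scene")[:,:,::-1]);cv2.imwrite("pics/w5.png",camera("wrist")[:,:,::-1])
c=lambda f:cv2.resize(cv2.imread(f)[290:320,370:400],None,fx=13,fy=13,interpolation=cv2.INTER_CUBIC)
cv2.imwrite("pics/c4.png",np.hstack([c("pics/scene1.png"),c("pics/s3.png")]))
yaw=-.103;ex=np.array([np.cos(yaw),np.sin(yaw),0]);ey=np.array([-ex[1],ex[0],0]);b=np.array([.536,.023,0])
i=camera_info("scene")
for y,z in((.166,.083),(.166,.0702),(.169,.0702)):
    p=proj(i,b+.076*ex+y*ey+[0,0,z])[0];print(y,z,p,(p-[370,290])*13)
E
```

```text
time: 6.77
position: [0.6354, 0.1194, 0.0926]
tool_rot: [0.555, 0.453, -0.505, 0.48]
ft_force: [-1.9, 0.4, 6.2]
grip_width: 0.0004
t 6.77 pos [0.6354 0.1194 0.0926] yaw-z 1.445 tilt [0.078 0.018] F [-1.89  0.43  6.18] w 0.0 q [0.01 0.71 1.55 0.02 0.81 0.12]
0.166 0.083 [382.32813799 299.64097291] [160.26579383 125.33264777]
0.166 0.0702 [381.76896884 303.22318388] [152.99659486 171.90139044]
0.169 0.0702 [383.14258178 303.850145  ] [170.85356317 180.05188496]
```

View pics/c4.png

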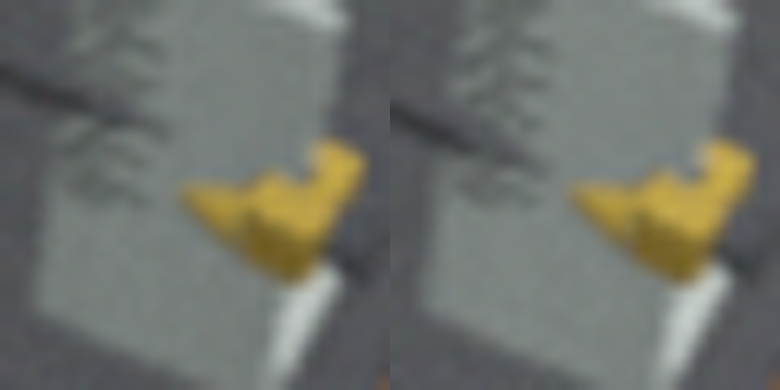

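```bash
python3 -m inch '[[[0.2,0,0,0,0],[0.15,0,0,0,0],[0,0,0,0,0]]]'
python3 -c "
from h import *
st()"
```

```text
time: 7.12
position: [0.6355, 0.1194, 0.0911]
tool_rot: [0.555, 0.453, -0.505, 0.481]
ft_force: [-2.6, 0.2, 6.4]
grip_width: 0.0004
t 7.12 pos [0.6355 0.1194 0.0911] yaw-z 1.445 tilt [0.078 0.018] F [-2.56  0.2   6.41] w 0.0 q [0.01 0.71 1.55 0.02 0.81 0.12]
```

```bash
python3 -m inch '[[[0,0,0,0,0],[0,0,0,0,0],[0,0,0,0,0],[0,0,0,0,0]]]'
python3 - <<'E'
from h import *
st();a=np.mean([camera("scene")[:,:,::-1].astype(float) for _ in range(4)],0).astype(np.uint8);cv2.imwrite("pics/s4.png",a);st()
c=lambda f:cv2.resize(cv2.imread(f)[290:320,370:400],None,fx=13,fy=13,interpolation=cv2.INTER_CUBIC)
cv2.imwrite("pics/c5.png",np.hstack([c("pics/s3.png"),c("pics/s4.png")]))
E
```

```text
time: 7.45
position: [0.6354, 0.1194, 0.0933]
tool_rot: [0.555, 0.453, -0.505, 0.481]
ft_force: [-2.0, -0.5, 5.0]
grip_width: 0.0005
t 7.45 pos [0.6354 0.1194 0.0933] yaw-z 1.446 tilt [0.079 0.017] F [-1.97 -0.51  5.04] w 0.0 q [0.01 0.7  1.55 0.02 0.81 0.12]
t 7.65 pos [0.6354 0.1194 0.0933] yaw-z 1.446 tilt [0.079 0.017] F [-1.51 -0.88  6.29] w 0.0 q [0.01 0.7  1.55 0.02 0.81 0.12]
```

View pics/c5.png

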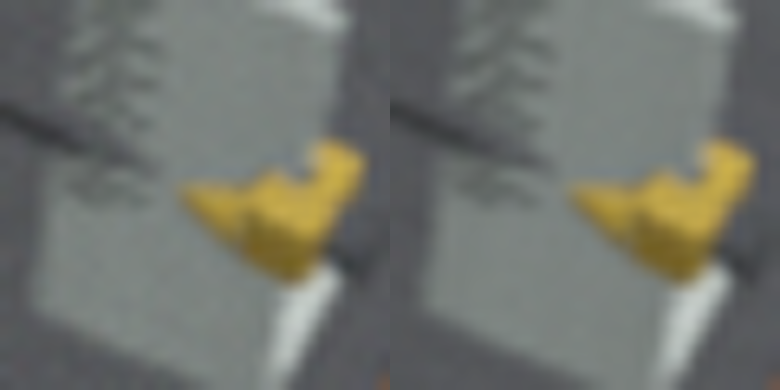

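```bash
python3 -m inch '[[[0.18,0,0,0,0],[0.15,0,0,0,0],[0.06,0,0,0,0],[0.06,0,0,0,0],[0.06,0,0,0,0]]]'
python3 - <<'E'
from h import *
st();a=np.mean([camera("scene")[:,:,::-1].astype(float) for _ in range(4)],0).astype(np.uint8);cv2.imwrite("pics/s5.png",a);st()
c=lambda f:cv2.resize(cv2.imread(f)[290:320,370:400],None,fx=13,fy=13,interpolation=cv2.INTER_CUBIC)
cv2.imwrite("pics/c6.png",np.hstack([c("pics/s4.png"),c("pics/s5.png")]))
E
```

```text
time: 8.07
position: [0.6354, 0.1194, 0.0912]
tool_rot: [0.555, 0.453, -0.505, 0.481]
ft_force: [-2.2, 0.1, 7.2]
grip_width: -0.0001
t 8.07 pos [0.6354 0.1194 0.0912] yaw-z 1.446 tilt [0.08  0.017] F [-2.25  0.1   7.22] w -0.0 q [0.01 0.71 1.55 0.02 0.8  0.12]
t 8.27 pos [0.6354 0.1194 0.0912] yaw-z 1.446 tilt [0.08  0.017] F [-3.45 -0.76  6.53] w 0.0 q [0.01 0.71 1.55 0.02 0.8  0.12]
```

View pics/c6.png

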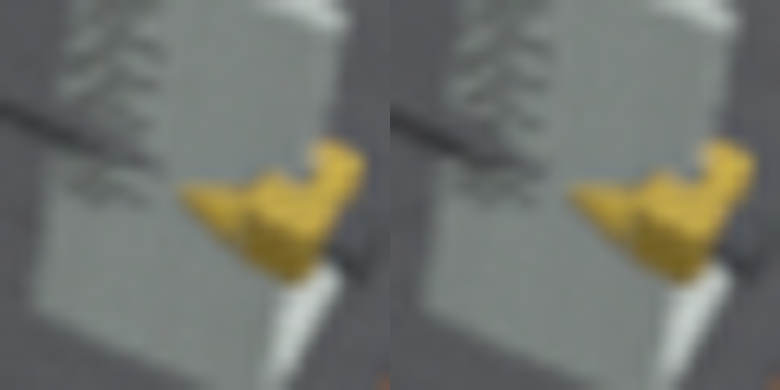

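```bash
python3 -m inch '[[[0.12,0,0,0,0],[0.06,0,0,0,0],[0.06,0,0,0,0],[0.06,0,0,0,0],[0.06,0,0,0,0],[0.06,0,0,0,0],[0.06,0,0,0,0],[0.06,0,0,0,0]]]'
python3 - <<'E'
from h import *
st();a=np.mean([camera("scene")[:,:,::-1].astype(float) for _ in range(12)],0).astype(np.uint8);cv2.imwrite("pics/s6.png",a);st()
# shaft shift: dark minimum row per column on the rule face
for f in("scene1","s4","s5","s6"):
    g=cv2.cvtColor(cv2.imread(f"pics/{f}.png"),cv2.COLOR_BGR2GRAY).astype(float)
    print(f,[ (np.argmin(cv2.resize(g[292:308,x:x+1],None,fx=1,fy=10,interpolation=cv2.INTER_CUBIC))/10+292-.45).round(1) for x in range(372,381)])
E
```

```text
time: 8.93
position: [0.6354, 0.1194, 0.0914]
tool_rot: [0.555, 0.453, -0.504, 0.482]
ft_force: [-3.2, -0.7, 6.3]
grip_width: 0.0001
t 8.93 pos [0.6354 0.1194 0.0914] yaw-z 1.447 tilt [0.081 0.016] F [-3.19 -0.7   6.28] w 0.0 q [0.01 0.71 1.55 0.02 0.8  0.12]
t 9.53 pos [0.6354 0.1195 0.0914] yaw-z 1.447 tilt [0.081 0.016] F [-2.32 -0.26  6.88] w 0.0 q [0.01 0.71 1.55 0.02 0.8  0.12]
scene1 [np.float64(296.6), np.float64(296.8), np.float64(297.2), np.float64(297.2), np.float64(297.7), np.float64(298.0), np.float64(298.8), np.float64(298.7), np.float64(298.8)]
s4 [np.float64(299.0), np.float64(299.4), np.float64(299.8), np.float64(300.2), np.float64(300.7), np.float64(300.8), np.float64(301.4), np.float64(301.7), np.float64(301.8)]
s5 [np.float64(300.0), np.float64(300.2), np.float64(300.8), np.float64(301.0), np.float64(301.8), np.float64(302.0), np.float64(301.8), np.float64(302.0), np.float64(302.4)]
s6 [np.float64(299.8), np.float64(300.0), np.float64(300.7), np.float64(300.8), np.float64(301.4), np.float64(301.8), np.float64(301.8), np.float64(302.0), np.float64(302.8)]
```

```bash
python3 -m inch '[[[0.15,0,0,0,0],[0.08,0,0,0,0],[0.07,0,0,0,0],[0.07,0,0,0,0],[0.07,0,0,0,0],[0.07,0,0,0,0],[0.07,0,0,0,0],[0.07,0,0,0,0]]]'
python3 - <<'E'
from h import *
st();a=np.mean([camera("scene")[:,:,::-1].astype(float) for _ in range(12)],0).astype(np.uint8);cv2.imwrite("pics/s7.png",a);st()
for f in("scene1","s7"):
    g=cv2.cvtColor(cv2.imread(f"pics/{f}.png"),cv2.COLOR_BGR2GRAY).astype(float)
    r=[np.argmin(cv2.resize(g[292:308,x:x+1],None,fx=1,fy=10,interpolation=cv2.INTER_CUBIC))/10+292-.45 for x in range(372,381)];print(f,np.mean(r))
E
```

```text
time: 10.2
position: [0.6354, 0.1195, 0.0908]
tool_rot: [0.555, 0.453, -0.504, 0.483]
ft_force: [-2.6, 0.1, 7.1]
grip_width: 0.0005
t 10.20 pos [0.6354 0.1195 0.0908] yaw-z 1.449 tilt [0.082 0.015] F [-2.56  0.14  7.08] w 0.0 q [0.01 0.71 1.55 0.02 0.8  0.12]
t 10.80 pos [0.6354 0.1194 0.0908] yaw-z 1.449 tilt [0.082 0.015] F [-2.5  -0.38  7.62] w 0.001 q [0.01 0.71 1.55 0.02 0.8  0.12]
scene1 297.72777777777776
s7 301.1611111111111
```

```bash
python3 -m inch '[[[-0.5,0,0,0,0],[-0.6,0,0,0,0],[-0.7,0,0,0,0],[-1.5,0,0,0,0],[-2,0,0,0,0],[-2,0,0,0,0],[-2,0,0,0,0],[-2,0,0,0,0]]]'
python3 -m inch '[[[-2,0,0,0,0],[-2,0,0,0,0],[-2,0,0,0,0],[0,0,0,0,0]]]'
python3 -c "
from h import *
go([.6117,-.0903,.22])"
```

```text
time: 11.47
position: [0.6235, 0.1172, 0.2029]
tool_rot: [0.552, 0.455, -0.507, 0.481]
ft_force: [0.3, -0.5, 0.4]
grip_width: 0.0004
time: 11.8
position: [0.6204, 0.1162, 0.2707]
tool_rot: [0.555, 0.453, -0.504, 0.483]
ft_force: [0.7, -0.0, 0.1]
grip_width: 0.0006
t 11.80 pos [0.6204 0.1162 0.2707] yaw-z 1.448 tilt [0.081 0.015] F [ 0.71 -0.04  0.07] w 0.001 q [0.   0.46 1.44 0.02 1.16 0.12]
tool cm [ 4.67  1.3  20.72]
```

```bash
python3 -m inch '[[[0,0.2,2.5,0,0],[0,0.2,2.5,0,0],[0,0.2,2.5,0,0],[0,0.2,2.5,0,0],[0,0.2,2.5,0,0],[0,0.2,2.5,0,0],[0,0,2.5,0,0],[0,0,2,0,0]]]'
python3 -m inch '[[[0.5,0,0,0,0],[0,0,0,0,0]]]'
python3 -c "
from h import *
go([.6117,-.0903,.15])"
```

```text
time: 12.47
position: [0.6073, -0.0809, 0.2631]
tool_rot: [0.553, 0.456, -0.502, 0.484]
ft_force: [0.2, -0.1, -0.0]
grip_width: 0.0005
time: 12.63
position: [0.6066, -0.0853, 0.2559]
tool_rot: [0.554, 0.455, -0.504, 0.482]
ft_force: [-0.2, 0.2, -1.5]
grip_width: 0.0004
t 12.63 pos [ 0.6066 -0.0853  0.2559] yaw-z 1.451 tilt [0.079 0.018] F [-0.23  0.15 -1.51] w 0.0 q [-0.34  0.46  1.5   0.05  1.12 -0.24]
tool cm [10.59 -0.24  0.72]
```

```bash
python3 -m inch '[[[2,0,0.2,0,0],[2,0,0.2,0,0],[2,0,0.2,0,0],[2,0,0.1,0,0],[2,0,0,0,0],[1.5,0,0,0,0],[1,0,0,0,0],[0,0,0,0,0]]]'
python3 -c "
from h import *
go([.6117,-.0903,.107])"
```

```text
time: 13.3
position: [0.6161, -0.0815, 0.1236]
tool_rot: [0.553, 0.457, -0.502, 0.483]
ft_force: [0.7, 0.3, -0.5]
grip_width: 0.0005
t 13.30 pos [ 0.6161 -0.0815  0.1236] yaw-z 1.457 tilt [0.078 0.022] F [ 0.7   0.27 -0.51] w 0.0 q [-0.33  0.64  1.59  0.06  0.85 -0.26]
tool cm [ 1.6  -0.46  0.97]
```

```bash
python3 -m inch '[[[0,-0.3,0.6,0,0],[0.6,-0.3,0.5,0,0],[0.6,0,0.1,0,0],[0.3,0,0,0,0],[0,0,0,0,0],[0,0,0,0,0]]]'
python3 -c "
from h import *
cv2.imwrite('pics/s8.png',np.mean([camera('scene')[:,:,::-1].astype(float) for _ in range(6)],0))
go([.6117,-.0903,.103])"
```

```text
time: 13.8
position: [0.6108, -0.0926, 0.1088]
tool_rot: [0.554, 0.457, -0.501, 0.484]
ft_force: [-0.2, -0.7, -0.6]
grip_width: 0.0007
t 14.10 pos [ 0.6107 -0.0923  0.1088] yaw-z 1.459 tilt [0.081 0.021] F [ 0.24 -0.65 -0.76] w 0.0 q [-0.35  0.65  1.61  0.07  0.81 -0.28]
tool cm [ 0.59  0.03 -0.19][ WARN:0@6.339] global loadsave.cpp:1063 imwrite_ Unsupported depth image for selected encoder is fallbacked to CV_8U.
```

```bash
python3 -m inch '[[[0.4,0,0,0,0],[0.3,0,0,0,0],[0.3,0,0,0,0],[0.3,0,0,0,0],[0.2,0,0,0,0],[0.06,0,0,0,0]]]'
python3 -c "
from h import *
st()"
python3 -m inch '[[[0.25,0,0,0,0],[0.25,0,0,0,0],[0.2,0,0,0,0],[0.08,0,0,0,0]]]'
python3 -c "
from h import *
st()"
```

```text
time: 14.6
position: [0.6124, -0.0924, 0.0934]
tool_rot: [0.553, 0.456, -0.5, 0.485]
ft_force: [-1.3, -0.9, 5.4]
grip_width: 0.0002
t 14.60 pos [ 0.6124 -0.0924  0.0934] yaw-z 1.460 tilt [0.082 0.019] F [-1.29 -0.93  5.41] w 0.0 q [-0.35  0.68  1.62  0.07  0.77 -0.29]
time: 14.93
position: [0.6126, -0.0924, 0.088]
tool_rot: [0.553, 0.457, -0.501, 0.485]
ft_force: [-2.7, -0.9, 8.1]
grip_width: 0.0006
t 14.93 pos [ 0.6126 -0.0924  0.088 ] yaw-z 1.460 tilt [0.082 0.019] F [-2.73 -0.91  8.11] w 0.001 q [-0.35  0.69  1.62  0.07  0.77 -0.29]
```

```bash
python3 -m inch '[[[0.25,0,0,0,0],[0.2,0,0,0,0],[0.1,0,0,0,0],[0.08,0,0,0,0]]]'
python3 - <<'E'
from h import *
st();a=np.mean([camera("scene")[:,:,::-1].astype(float) for _ in range(6)],0).astype(np.uint8);cv2.imwrite("pics/s9.png",a);st()
yaw=-.103;ex=np.array([np.cos(yaw),np.sin(yaw),0]);ey=np.array([-ex[1],ex[0],0]);b=np.array([.536,.023,0]);i=camera_info("scene")
for y,z in((-.165,.083),(-.165,.063),(-.168,.063)):
    p=proj(i,b+.0765*ex+y*ey+[0,0,z])[0];print(y,z,p,(p-[225,225])*10)
c=lambda f:cv2.resize(cv2.imread(f)[225:265,225:265],None,fx=10,fy=10,interpolation=cv2.INTER_CUBIC)
cv2.imwrite("pics/c7.png",np.hstack([c("pics/s8.png"),c("pics/s9.png")]))
E
```

```text
time: 15.27
position: [0.6127, -0.0924, 0.0862]
tool_rot: [0.553, 0.457, -0.5, 0.486]
ft_force: [-3.5, -0.7, 10.0]
grip_width: 0.0007
t 15.27 pos [ 0.6127 -0.0924  0.0862] yaw-z 1.461 tilt [0.082 0.019] F [-3.49 -0.66 10.03] w 0.001 q [-0.35  0.69  1.62  0.07  0.76 -0.29]
t 15.57 pos [ 0.6127 -0.0924  0.0863] yaw-z 1.461 tilt [0.082 0.019] F [-3.35 -0.23 10.66] w 0.001 q [-0.35  0.69  1.62  0.07  0.76 -0.29]
-0.165 0.083 [242.16476654 236.12531762] [171.64766542 111.25317624]
-0.165 0.063 [243.14402535 242.03566949] [181.44025354 170.35669494]
-0.168 0.063 [241.9989802  241.51001692] [169.989802   165.10016921]
```

View pics/c7.png

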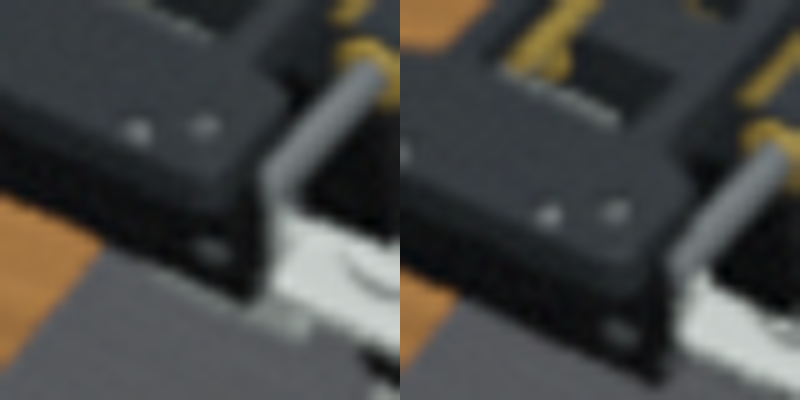

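```bash
python3 -m inch '[[[0.18,0,0,0,0],[0.1,0,0,0,0],[0.09,0,0,0,0],[0.09,0,0,0,0],[0.09,0,0,0,0],[0.09,0,0,0,0],[0.09,0,0,0,0],[0.09,0,0,0,0]]]'
python3 - <<'E'
from h import *
st()
for _ in range(14): camera("top")
st()
E
```

```text
time: 16.23
position: [0.6126, -0.0924, 0.0878]
tool_rot: [0.552, 0.456, -0.5, 0.487]
ft_force: [-2.3, -0.3, 9.3]
grip_width: 0.0004
t 16.23 pos [ 0.6126 -0.0924  0.0878] yaw-z 1.462 tilt [0.084 0.018] F [-2.25 -0.28  9.32] w 0.0 q [-0.35  0.69  1.62  0.07  0.76 -0.29]
t 16.93 pos [ 0.6126 -0.0924  0.0877] yaw-z 1.463 tilt [0.084 0.018] F [-3.58 -0.16  9.89] w 0.0 q [-0.35  0.69  1.62  0.07  0.76 -0.29]
```

```bash
python3 -m inch '[[[0.25,0,0,0,0],[0.22,0,0,0,0],[0.2,0,0,0,0],[0.13,0,0,0,0]]]'
python3 - <<'E'
from h import *
st()
for _ in range(16): camera("scene")
st()
E
```

```text
time: 17.27
position: [0.6127, -0.0923, 0.0847]
tool_rot: [0.552, 0.456, -0.5, 0.487]
ft_force: [-2.6, 0.4, 10.3]
grip_width: 0.0002
t 17.27 pos [ 0.6127 -0.0923  0.0847] yaw-z 1.463 tilt [0.084 0.017] F [-2.56  0.42 10.31] w 0.0 q [-0.35  0.69  1.62  0.07  0.75 -0.29]
t 18.07 pos [ 0.6127 -0.0923  0.0849] yaw-z 1.463 tilt [0.084 0.017] F [-3.25 -0.1  10.71] w 0.0 q [-0.35  0.69  1.62  0.07  0.76 -0.29]
```

```bash
python3 -m inch '[[[-0.5,0,0,0,0],[-0.6,0,0,0,0],[-0.7,0,0,0,0],[-1.5,0,0,0,0],[-2,0,0,0,0],[-2,0,0,0,0],[-2,0,0,0,0],[-2,0,0,0,0]]]'
python3 -m inch '[[[-2.5,0,0,0,0],[-2.5,0,0,0,0],[-2.5,0,0,0,0],[-2.5,0,0,0,0],[-2.5,0,0,0,0],[-2,0,0,0,0],[0,0,0,0,0],[0,0,0,0,0]]]'
python3 - <<'E'
from h import *
st();cv2.imwrite("pics/s10.png",camera("scene")[:,:,::-1])
cv2.imwrite("pics/c8.png",cv2.resize(np.vstack([cv2.imread(f"pics/{f}.png")[195:345,140:470] for f in("scene1","s10")]),None,fx=1.95,fy=1.95,interpolation=cv2.INTER_CUBIC))
E
```

```text
time: 18.73
position: [0.6004, -0.0926, 0.1972]
tool_rot: [0.551, 0.46, -0.501, 0.483]
ft_force: [-0.6, 0.7, 0.0]
grip_width: 0.0004
time: 19.4
position: [0.5889, -0.0953, 0.3512]
tool_rot: [0.552, 0.459, -0.5, 0.484]
ft_force: [0.5, 0.0, -0.4]
grip_width: 0.0005
t 19.40 pos [ 0.5889 -0.0953  0.3512] yaw-z 1.462 tilt [0.079 0.022] F [ 0.49  0.01 -0.37] w 0.0 q [-0.37  0.35  1.41  0.05  1.32 -0.27]
```

View pics/c8.png

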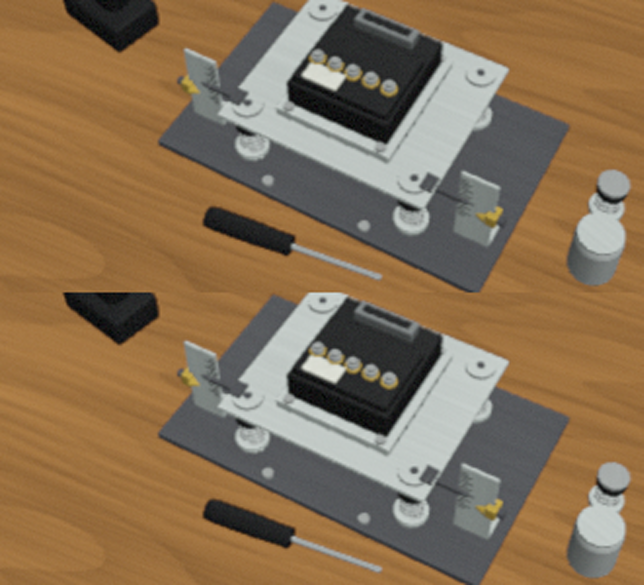

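Before (upper half) and after (lower half) agree: pointers up, clips at about (190,85) and (490,215) of each half, loose things unmoved, arm clear. Handing in.

```bash
python3 -c "
from rig import robot
print(robot.hand_in())"
```

```text
the job is handed in; nothing more can be done
None
```

I pressed the far left cap and then the far right cap with shut fingertips, held each and let the plate back up after each, then handed in at about 19.4 s. Neither pointer was confirmed exactly level with its clip. My estimates put both within the 4 mm tolerance.

| | Clip below pointer at rest | Held for | Force | Estimated pointer drop |
|---|---|---|---|---|
| Left | about 12.8 mm | 2 s or more, in the last holds | 6.5–7.6 N | 11.6 mm (scene camera), 12.5 mm (force), 14 mm (tool travel) |
| Right | about 20 mm | 0.8 s at the final depth, after 1–2 s slightly higher | 10–10.7 N | 18–19.5 mm (force), 21 mm (tool travel) |

- **Right pointer not seen:** the gripper hid it from the scene camera during the press, so its level rests on tool travel and force alone, and those two disagree by about 2–3 mm.
- **Height drift:** the tool rose slightly between commands under load, so the pointer height varied by 2–4 mm around the target during the holds.
- **Tool tilt:** the tool was leaning about 0.08 rad while pressing.
- **Between presses:** I lifted well clear of the left cap but took no picture of the plate there before starting the right. The force was back to zero.
- **Last check:** before and after pictures agree. Both pointers are up, the clips and loose things look unmoved, and the arm is clear with no contact force.

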